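# Set and lock the tension dial of a line winder

## Robot

A 6-joint arm with a two-finger parallel gripper is mounted at the origin on the work surface. World frame = base frame: x ahead of the robot, y to its left, z up, the work surface at z = 0. Lengths are in m, angles in rad, forces in N, time in s.
With the tool pointing down it reaches from about 0.225 to 0.875 m from the base axis. Payload 3.4 kg.
Tool frame: the origin (TCP) lies on the centre line of the jaws, within the pads' length; the fingertips stand 19 mm ahead of it and the grasp point (between the pads) is the TCP (nose_length is the distance from the TCP to the fingertips, in m); z points along the fingers, y is the direction in which the jaws open and shut (so a half turn about z gives the same grasp; the last joint's range is limited). The gripper opens to 85 mm and grips with 20 to 120 N. Pads are 22 mm wide; open, the fingers measure 114 mm over their backs; the gripper's body (76 mm by 85 mm) begins 54 mm behind the grasp point. The pads swing forward as they close: fully open they stand 13 mm farther back than shut.
Start: joints at [1.142, 0.276, 1.505, -0, 1.361, -0.121], TCP at [0.174, 0.548, 0.25] pointing down, gripper open.
Joint ranges: [-2.89, 2.89], [-0.75, 2.08], [0.22, 2.7], [-1.18, 4.32], [0.11, 2.71], [-2.7, 2.7]. Speed limits (rad/s): [2.57, 2.57, 3.14, 3.14, 3.14, 3.14].

## Interface

Orientations are given as a unit quaternion [w, x, y, z].
In Python, from rig import * gives the robot as it stands.
- The arm moves only by the shell command python3 -m jog 'ROWS' [OPENING] [FORCE]. ROWS is JSON, one flat list of numbers, 6 for each row, row after row: the shift along the tool's x, y, z in mm, then the turn, a rotation vector about the tool's x, y, z in degrees. In form: [tx, ty, tz, wx, wy, wz, tx, ty, tz, wx, wy, wz, ...]. A call has 1 to 10 rows; each row is the pose to reach, as a shift and turn from the pose commanded when the call began, along the tool's axes at that moment; what a row does not reach only later rows make up. A row lasts 1/8 s, in which the tool goes at most 62.5 mm and 10.7 degrees, less where a joint would pass 70% of its speed; a pose out of reach is approached as far as the arm can. A call with a gripper value outside its range is refused whole. OPENING is the closure, from 0 (fully open) to 1 (shut), set as the call begins (- or left out, the last holds). The fingers move at their own pace and stop on an object; FORCE is the grip in N (left out, the last holds). Time passes only in rows, so rows that repeat a pose let the fingers close. It gives the time, the measured TCP pose, the force and the opening at its end, in the units of the state.
- get_state(): the state, without advancing time (a new reading comes with each control period).
- get_image(name): name is "side" or "top"; returns a dict with "frame" (384x512x3 uint8, red, green, blue), "camera_matrix" (3x3 intrinsics, pixels), "k1" (the pictures are not rectified: a ray, as slopes to the right and down, at radius r is drawn at 1 + k1 r^2 times it, then the intrinsics apply), "rvec" (rotation vector, rad) and "tvec" (3), from world to camera coordinates, as OpenCV has them. Camera axes: x right, y down, z forward; pixel columns grow to the right and rows downward; lengths in m; the calibration is good to about 2 mm. A picture is of the moment at which its call begins. There is no depth.
- sign_off(): hands the job in, once; it reports no verdict.
The state is a dict: "clock": time; "qpos": joint angles; "qd": joint speeds; "effort": joint torques, N m; "position": TCP position; "ee_rot": TCP orientation; "contact_force": force on the tool from outside, world axes, zero at the start; "moment": the same for the moment, N m; "width": finger opening in m.
Only numpy, scipy, OpenCV 4.12 (cv2) and the standard library are available. Lean on these libraries where they do the work, as an engineer would, in place of code of your own. Each camera call takes 0.05 s, during which the arm holds its last target.

## Task

On the tackle stall's line winder, first turn the inner dial so that its pointed end lines up with the index rib on the housing, leaving the outer lock ring where it stands. Then turn the lock ring clockwise by its lever until it comes up against its stop and make it snug with a push of about 11 N on the lever post, not forcing it, leave it tight, and keep the dial on its mark. Do not disturb the things standing around.

Things in the scene. Friction and masses are not known exactly. Their poses are not given: they have to be found in the camera images.
- winder: Grey bench line winder, fixed. Origin on the table under the knobs' common upright axis; x to the index rib, z up. Housing 170 x 170 mm, 60 mm high, centred on the axis; the rib is a low white strip on its top, 5 mm wide, along +x 36 to 76 mm from the axis. On the +y side a 22 mm high foot runs to y = 275 mm with an upright spool (92 mm across, centre y = 190 mm, top at 122 mm) and a line guide.
- dial_grip (a point): Top centre of the inner knob (dial), on the axis, 109 mm above the table. A black bar grip 12 mm thick, 40 mm long, from 85 to 109 mm above the table, on a round skirt 38 mm across (77 to 85 mm). One end is pointed, with a white line on top. Site x runs along the bar to the pointed end (22 mm from the axis), y across the bar, z up.
- dial (a joint): Angle of the dial from the index rib, rad: 0 when the pointed end points at the rib, growing clockwise seen from above. Starts between -1.3 and -0.5; can turn from -1.8 to 1.0. Friction about 0.02 N m; it stays where it is left.
- lockring: Outer knob (lock ring): steel ring 66 mm across, 61 to 75 mm above the table, round the foot of the dial; origin on the axis 60 mm above the table. Tightens clockwise seen from above against 0.12 N m of friction (2 N at the post) and stays where left. Its hidden stop lies 0.6 to 1.5 rad from the start, differing each time: a resistance rising about 3.5 N at the post per mm of its travel.
- lever_post (a point): Top centre of the post on the ring's lever, 66 mm from the axis, 93 mm above the table. The flat radial lever (12 mm wide, 63 to 71 mm above the table) ends in this upright steel pin, 12 mm in diameter, free from 71 to 93 mm above the table. The point's frame turns with the ring.
- lockseat (a joint): Wind-up of the springy stop inside the housing, rad: 0 while the ring is clear of it, positive when the ring presses on it; 16 N m/rad, so 11 N on the post winds it to about 0.037. After letting go the ring's friction keeps about 0.007 of it, unless the ring is turned back.
- bin: Loose blue open plastic bin of lures, 150 x 100 x 70 mm, origin at the centre of its underside; a bystander.
- spare_spool: Loose white empty spool lying flat, 70 mm across, 38 mm high, origin at the centre of its underside; a bystander.
- jar: Loose clear jar with a black cap, 56 mm across, 70 mm high, origin at the centre of its underside; a bystander.

How it is judged:
By the outcome, as a careful person would: the job done as asked, in the order asked, and still so for the second after the job is handed in, with the robot touching nothing.
It also fails if it takes over 72 s, if anything falls off the work surface, if the arm or the gripper's body presses on something with over 40 N, if the wrist force passes 120 N, or if a joint passes its speed limit or range.

## Working session

There is one attempt and no reset: what is moved stays moved. The work goes in short steps, Python scripts to look and compute and a shell command to move; the robot and the scene stay as the last step left them, time stands still between calls to the robot, and variables do not carry over. Pictures are saved under pics/ and viewed, and the job is handed in when it is done.

```bash
ls; mkdir -p pics; python3 - <<'E'
from rig import *
import cv2
print(get_state())
for n in("side","top"):
    d=get_image(n); cv2.imwrite(f"pics/{n}0.png",d["frame"][:,:,::-1]); print(n,d["camera_matrix"],d["k1"],d["rvec"],d["tvec"])
E
```

```text
pics
{'clock': 0.0, 'qpos': array([ 1.14200692e+00,  2.76572386e-01,  1.50614984e+00,  6.07206270e-06,
        1.36069214e+00, -1.20987384e-01]), 'qd': array([ 0.00063072, -0.00179288, -0.00142503,  0.00077508,  0.00015482,
        0.00276499]), 'effort': array([ 9.45823231e-04, -4.16768432e+01, -2.45800620e+01, -3.15378547e-04,
        1.10488309e-02, -6.80987725e-06]), 'position': array([0.17399076, 0.54751743, 0.24944592]), 'ee_rot': array([-2.50099168e-04,  1.53294756e-01,  9.88180089e-01, -8.75851195e-04]), 'contact_force': array([ 0.67819756, -0.12363249,  0.23585747]), 'moment': array([-0.05457562, -0.03780179, -0.02993045]), 'width': 0.0852289937380403}
side [[402.48899474   0.         270.13787408]
 [  0.         402.48899474 195.10220612]
 [  0.           0.           1.        ]] -0.02355401529480043 [ 2.08717917 -0.29002891  0.19272146] [-0.64332052  0.11549696  0.81270246]
top [[479.77595314   0.         251.69799079]
 [  0.         479.77595314 192.84082411]
 [  0.           0.           1.        ]] 0.03340117171138177 [ 2.20903487 -2.17175105  0.06740843] [-0.11353969  0.63558761  0.99556969]
```

View pics/side0.png

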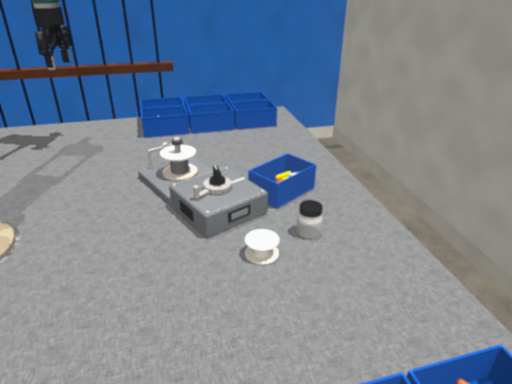

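View pics/top0.png

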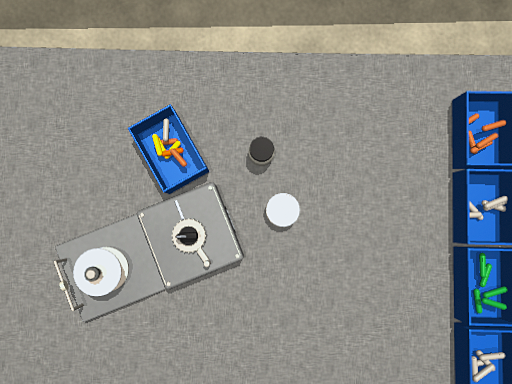

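```bash
python3 - <<'E'
import cv2
a=cv2.imread("pics/top0.png")[170:300,120:260]
cv2.imwrite("pics/top0z.png",cv2.resize(a,None,fx=4.5,fy=4.5,interpolation=cv2.INTER_CUBIC))
a=cv2.imread("pics/side0.png")[140:240,140:280]
cv2.imwrite("pics/side0z.png",cv2.resize(a,None,fx=5,fy=5,interpolation=cv2.INTER_CUBIC))
E
```

```text
(no output)
```

View pics/top0z.png

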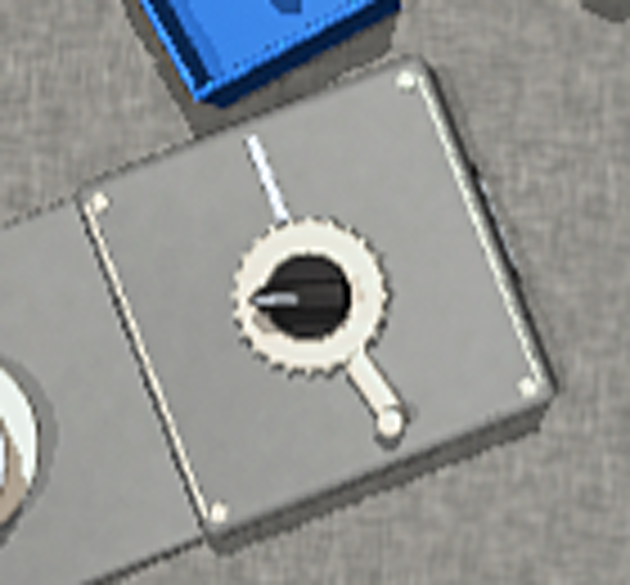

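View pics/side0z.png

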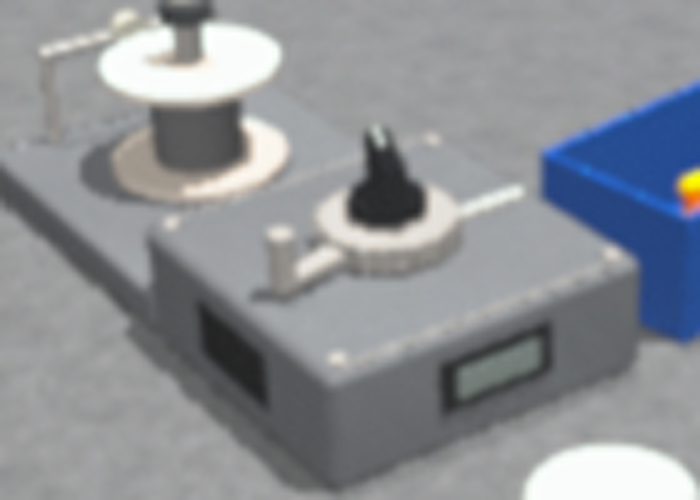

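```bash
cat > h.py <<'E'
import numpy as np, cv2
from rig import *
from scipy.optimize import least_squares
CAM={}
def cam(n):
    if n not in CAM:
        K,k,r,t={"side":([402.48899474,270.13787408,195.10220612],-0.02355401529480043,[2.08717917,-0.29002891,0.19272146],[-0.64332052,0.11549696,0.81270246]),
         "top":([479.77595314,251.69799079,192.84082411],0.03340117171138177,[2.20903487,-2.17175105,0.06740843],[-0.11353969,0.63558761,0.99556969])}[n]
        CAM[n]=(np.array([[K[0],0,K[1]],[0,K[0],K[2]],[0,0,1.]]),np.array([k,0,0,0,0.]),np.array(r),np.array(t))
    return CAM[n]
def proj(n,P):
    K,D,r,t=cam(n); return cv2.projectPoints(np.atleast_2d(P).astype(float),r,t,K,D)[0][:,0]
def onz(n,px,z):
    K,D,r,t=cam(n); R=cv2.Rodrigues(r)[0]
    u=cv2.undistortPoints(np.array(px,float).reshape(-1,1,2),K,D)[:,0]
    d=np.c_[u,np.ones(len(u))]@R; c=-R.T@t
    return c+d*((z-c[2])/d[:,2])[:,None]
E
cat > fit.py <<'E'
from h import *
tz=lambda a:(np.array(a,float)+.5)/4.5-.5+[120,170]
sz=lambda a:(np.array(a,float)+.5)/5-.5+[140,140]
# local pts
M=[("top",tz([78,192]),[.085,.085,.06]),("top",tz([425,57]),[.085,-.085,.06]),("top",tz([555,393]),[-.085,-.085,.06]),("top",tz([213,535]),[-.085,.085,.06]),
("top",tz([251,138]),[.076,0,.061]),("top",tz([312,297]),[0,0,.073]),
("side",sz([333,380]),[-.085,-.085,.06]),("side",sz([637,262]),[.085,-.085,.06]),("side",sz([150,235]),[-.085,.085,.06]),("side",sz([522,189]),[.076,0,.061]),("side",sz([389,222]),[0,0,.075])]
def W(p,L):
    c,s=np.cos(p[2]),np.sin(p[2]); L=np.asarray(L,float); return np.array([p[0]+c*L[0]-s*L[1],p[1]+s*L[0]+c*L[1],L[2]])
def res(p): return np.concatenate([proj(n,W(p,L))[0]-u for n,u,L in M])
c0=onz("top",[tz([312,297])],.07)[0]
for sel in (None,"top","side"):
    f=lambda p:np.concatenate([proj(n,W(p,L))[0]-u for n,u,L in M if sel in(None,n)])
    best=min((least_squares(f,[c0[0],c0[1],y],loss='soft_l1') for y in np.arange(-3,3.1,1)),key=lambda r:r.cost)
    print(sel,best.x,np.round(f(best.x).reshape(-1,2),1).tolist())
    if sel is None:p=best.x
print("post",onz("top",[tz([390,418])],.093),onz("side",[sz([279,232])],.093))
print("tip",onz("top",[tz([250,299])],.109),onz("side",[sz([378,130])],.109), "axis px",proj("top",W(p,[0,0,.109]))*4.5)
for n,q in (("post",onz("top",[tz([390,418])],.093)[0]),("postS",onz("side",[sz([279,232])],.093)[0]),("tip",onz("top",[tz([250,299])],.109)[0])):
    d=q[:2]-p[:2]; print(n,np.hypot(*d),"world ang",np.arctan2(d[1],d[0]),"dial-type angle cw", -(np.arctan2(d[1],d[0])-p[2]))
E
python3 fit.py
```

```text
None [0.54797404 0.01997298 0.40734472] [[-1.5, -0.4], [-0.7, -2.2], [2.2, 0.9], [-0.4, 2.0], [0.7, -0.3], [0.4, -0.6], [-0.3, 1.0], [2.0, -0.5], [-2.3, -1.4], [-0.1, 1.1], [-0.1, -1.4]]
top [0.54759626 0.02007323 0.40515245] [[-1.5, -0.3], [-0.6, -2.0], [2.1, 1.2], [-0.6, 2.2], [0.8, -0.1], [0.4, -0.4]]
side [0.54827465 0.0196195  0.40851396] [[-0.1, 1.0], [2.1, -0.5], [-2.2, -1.3], [-0.0, 1.2], [0.1, -1.3]]
post [[ 0.49584599 -0.01679242  0.093     ]] [[ 0.49420327 -0.01593306  0.093     ]]
tip [[0.54650598 0.0424691  0.109     ]] [[0.54822918 0.04049418 0.109     ]] axis px [[ 841.23887502 1059.64253661]]
post 0.06378894144412942 world ang -2.5273249890385436 dial-type angle cw 2.934669709256328
postS 0.06465709433428064 world ang -2.552832633970204 dial-type angle cw 2.960177354187988
tip 0.02254397024709827 world ang 1.6359626609871998 dial-type angle cw -1.2286179407694158
```

```bash
cat > mv.py <<'E'
import sys
from h import *
from scipy.spatial.transform import Rotation as Ro
# usage mv.py x y z yaw_of_tool_x
def main(x,y,z,yaw):
    s=get_state(); q=s["ee_rot"]; R=Ro.from_quat([q[1],q[2],q[3],q[0]])
    X=np.array([np.cos(yaw),np.sin(yaw),0]);Z=np.array([0,0,-1.]);G=Ro.from_matrix(np.c_[X,np.cross(Z,X),Z])
    print("shift mm",np.round(R.inv().apply(np.array([x,y,z])-s["position"])*1e3,1),"rot deg",np.round((R.inv()*G).as_rotvec(degrees=True),2))
    print("pos",np.round(s["position"],4),"F",np.round(s["contact_force"],2),"M",np.round(s["moment"],2),"w",round(s["width"],4),"t",s["clock"],"q",np.round(s["qpos"],2), "xyaw",np.arctan2(*R.apply([1,0,0])[1::-1]))
main(*map(float,sys.argv[1:5]))
E
python3 mv.py .548 .020 .19 1.636
```

```text
shift mm [-516.2 -389.4   60. ] rot deg [-9.000e-02  5.000e-02  6.863e+01]
pos [0.174  0.5476 0.2495] F [-0.27  0.48  0.11] M [-0.01 -0.03  0.03] w 0.0855 t 0.1 q [ 1.14  0.28  1.51  0.    1.36 -0.12] xyaw 2.8337907675501253
```

```bash
python3 -m jog '[-52,-39,0,0,0,7,-103,-78,0,0,0,14,-155,-117,0,0,0,21,-206,-156,0,0,0,28,-258,-195,0,0,0,34,-310,-234,0,0,0,41,-361,-273,0,0,0,48,-413,-312,0,0,0,55,-464,-351,10,0,0,62,-516,-389,20,0,0,68.6]' 0.5 20
python3 -m jog '[0,0,0,0,0,0,0,0,0,0,0,0]'; python3 mv.py .548 .020 .14 1.636
python3 - <<'E'
from h import *
for n in("side","top"):
    d=get_image(n); cv2.imwrite(f"pics/{n}1.png",d["frame"][:,:,::-1])
a=cv2.imread("pics/top1.png")[170:300,120:260]
b=cv2.imread("pics/side1.png")[100:240,120:290]
cv2.imwrite("pics/1.png",np.hstack([cv2.resize(a,(400,370)),cv2.resize(b,(400,370))]))
E
```

```text
clock: 1.35
position: [0.5359, 0.0372, 0.2333]
ee_rot: [-0.0, 0.685, 0.728, 0.0]
contact_force: [0.7, 0.1, 0.3]
width: 0.0427
clock: 1.6
position: [0.5344, 0.0391, 0.233]
ee_rot: [-0.001, 0.684, 0.73, -0.0]
contact_force: [-0.3, 0.3, 0.7]
width: 0.0431
shift mm [-20.1  12.5  92.9] rot deg [-0.11 -0.06  0.  ]
pos [0.5344 0.0391 0.233 ] F [-0.29  0.31  0.71] M [0.03 0.02 0.01] w 0.0431 t 1.6 q [-0.06  0.23  1.61  0.    1.3  -0.12] xyaw 1.6360536231717742
```

View pics/1.png

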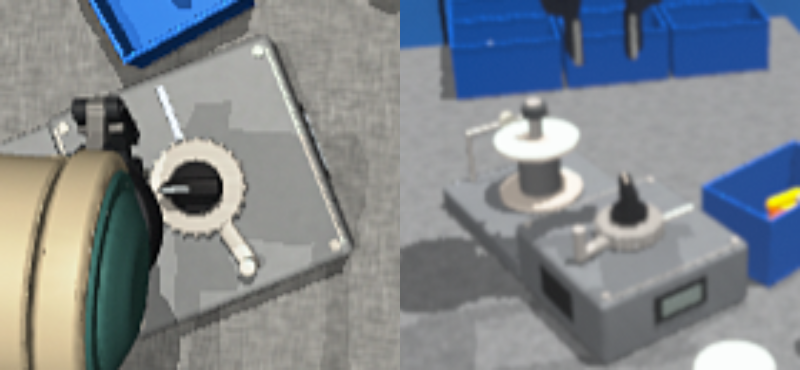

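```bash
python3 -m jog '[-10,6,20,0,0,0,-20,12.5,50,0,0,0,-20,12.5,80,0,0,0,-20,12.5,93,0,0,0,-20,12.5,93,0,0,0]' 
python3 mv.py .548 .020 .108 1.636
python3 - <<'E'
from h import *
for n in("side","top"):
    d=get_image(n); cv2.imwrite(f"pics/{n}2.png",d["frame"][:,:,::-1])
a=cv2.imread("pics/top2.png")[170:300,120:260]
b=cv2.imread("pics/side2.png")[130:220,150:259]
cv2.imwrite("pics/2.png",np.hstack([cv2.resize(a,(300,300)),cv2.resize(b,(500,413),interpolation=cv2.INTER_CUBIC)[:300]]))
cv2.imwrite("pics/2b.png",cv2.resize(b,None,fx=5,fy=5,interpolation=cv2.INTER_CUBIC))
E
```

```text
clock: 2.33
position: [0.5481, 0.0209, 0.1404]
ee_rot: [-0.001, 0.683, 0.73, -0.0]
contact_force: [0.3, -0.1, -0.4]
width: 0.0432
shift mm [-0.9 -0.1 32.4] rot deg [-0.07 -0.02  0.12]
pos [0.5481 0.0209 0.1404] F [ 0.28 -0.06 -0.36] M [ 0.02 -0.04  0.05] w 0.0432 t 2.325 q [-0.09  0.32  1.73  0.    1.09 -0.16] xyaw 1.638056990745404
```

View pics/2b.png

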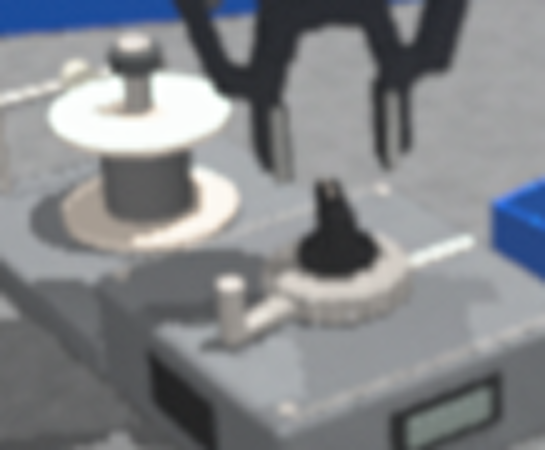

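```bash
python3 -m jog '[-1,0,11,0,0,0,-1,0,22,0,0,0,-1,0,32,0,0,0,-1,0,32,0,0,0]' 
python3 -m jog '[0,0,0,0,0,0,0,0,0,0,0,0,0,0,0,0,0,0]' 0.75 20
python3 mv.py .548 .020 .108 1.636
python3 - <<'E'
from h import *
d=get_image("side"); b=d["frame"][130:220,150:259,::-1]
cv2.imwrite("pics/3b.png",cv2.resize(b,None,fx=5,fy=5,interpolation=cv2.INTER_CUBIC))
E
```

```text
clock: 2.92
position: [0.548, 0.0189, 0.1073]
ee_rot: [-0.001, 0.684, 0.73, -0.001]
contact_force: [-0.2, 0.1, 0.2]
width: 0.0427
clock: 3.3
position: [0.5491, 0.0189, 0.1089]
ee_rot: [0.0, 0.683, 0.73, 0.0]
contact_force: [-0.8, -0.7, 0.2]
width: 0.0216
shift mm [ 1.2 -1.   0.9] rot deg [0.04 0.   0.03]
pos [0.5491 0.0189 0.1089] F [-0.76 -0.7   0.16] M [ 0.   -0.04  0.03] w 0.0216 t 3.3 q [-0.09  0.35  1.77  0.    1.02 -0.16] xyaw 1.6365133020413891
```

View pics/3b.png

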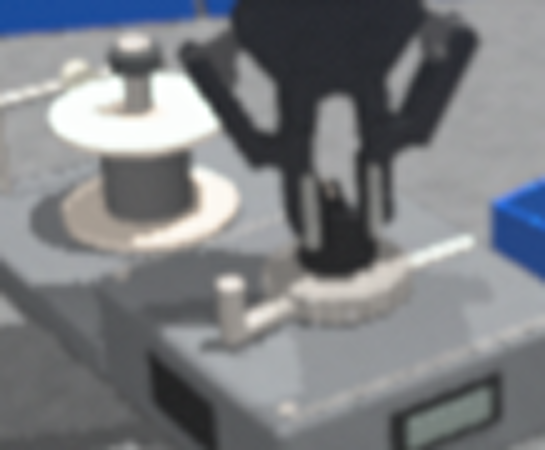

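```bash

python3 -m jog '[0,0,0,0,0,0,0,0,0,0,0,0,0,0,0,0,0,0,0,0,0,0,0,0]' 1 20
for i in 1 2 ; do python3 mv.py .548 .020 .108 1.636; done
python3 - <<'E'
from h import *
d=get_image("side"); b=d["frame"][130:220,150:259,::-1]
cv2.imwrite("pics/4b.png",cv2.resize(b,None,fx=5,fy=5,interpolation=cv2.INTER_CUBIC))
E
```

```text
clock: 3.85
position: [0.5483, 0.0189, 0.1089]
ee_rot: [-0.0, 0.683, 0.73, -0.0]
contact_force: [-2.5, -1.0, 5.1]
width: 0.0116
shift mm [ 1.1 -0.2  0.9] rot deg [-0.06 -0.    0.04]
pos [0.5483 0.0189 0.1089] F [-2.47 -1.    5.14] M [-0.02  0.55 -0.01] w 0.0116 t 3.85 q [-0.09  0.35  1.77 -0.    1.02 -0.16] xyaw 1.6366353922691932
shift mm [ 1.1 -0.2  0.9] rot deg [-0.06 -0.    0.04]
pos [0.5483 0.0189 0.1089] F [-2.47 -1.    5.14] M [-0.02  0.55 -0.01] w 0.0116 t 3.85 q [-0.09  0.35  1.77 -0.    1.02 -0.16] xyaw 1.6366353922691932
```

View pics/4b.png

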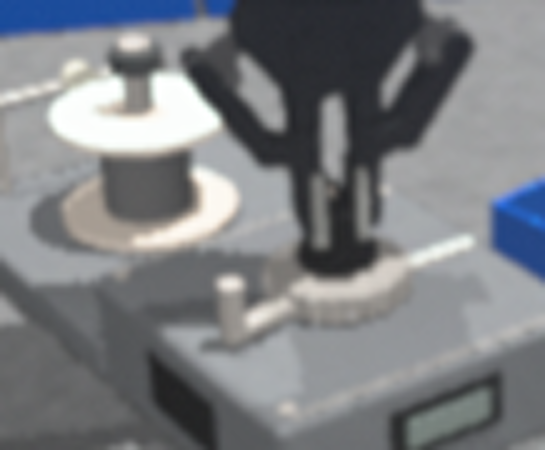

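```bash

python3 -m jog '[0,0,0,0,0,7,0,0,0,0,0,14,0,0,0,0,0,21,0,0,0,0,0,28,0,0,0,0,0,35]'
python3 mv.py .548 .020 .108 0.407
python3 -m jog '[0,0,0,0,0,7,0,0,0,0,0,14,0,0,0,0,0,21,0,0,0,0,0,28,0,0,0,0,0,35.4,0,0,0,0,0,35.4,0,0,0,0,0,35.4]'
python3 mv.py .548 .020 .108 0.407
```

```text
clock: 4.53
position: [0.5467, 0.0192, 0.1089]
ee_rot: [-0.001, 0.872, 0.489, -0.002]
contact_force: [-6.8, 0.7, 8.5]
width: 0.0114
shift mm [1.3 0.7 0.9] rot deg [-0.19  0.17 35.22]
pos [0.5467 0.0192 0.1089] F [-6.76  0.72  8.53] M [0.13 1.07 0.06] w 0.0114 t 4.525 q [-0.09  0.35  1.77  0.    1.02  0.46] xyaw 1.0217596824495796
clock: 5.4
position: [0.5455, 0.0204, 0.1089]
ee_rot: [-0.002, 0.979, 0.202, -0.003]
contact_force: [-8.3, 3.0, 10.9]
width: 0.0115
shift mm [2.1 1.4 0.8] rot deg [-0.3   0.28  0.02]
pos [0.5455 0.0204 0.1089] F [-8.27  3.01 10.88] M [0.57 1.36 0.03] w 0.0115 t 5.4 q [-0.09  0.35  1.77  0.    1.02  1.07] xyaw 0.40740689763477456
```

```bash

python3 -m jog '[-1,-1,0,0,0,0,-1,-1,0,0,0,0,-1,-1,0,0,0,0]'
python3 mv.py .548 .020 .108 0.407
```

```text
clock: 5.78
position: [0.5454, 0.0205, 0.1089]
ee_rot: [-0.001, 0.979, 0.202, -0.002]
contact_force: [-6.7, 2.3, 8.3]
width: 0.0115
shift mm [2.2 1.5 0.9] rot deg [-0.19  0.17  0.03]
pos [0.5454 0.0205 0.1089] F [-6.74  2.35  8.3 ] M [0.34 1.01 0.02] w 0.0115 t 5.775 q [-0.09  0.35  1.78  0.    1.02  1.07] xyaw 0.40755706064261477
```

```bash

python3 -m jog '[-2,-1,0,0,0,0,-3,-2,0,0,0,0,-3,-2,0,0,0,0]'
python3 -m jog '[0,0,0,0,0,0,0,0,0,0,0,0,0,0,0,0,0,0]' 0.7
python3 mv.py .548 .020 .108 0.407
python3 -m jog '[0,0,-15,0,0,0,0,0,-35,0,0,0,0,0,-60,0,0,0,-50,0,-90,0,0,0,-100,0,-110,0,0,0,-150,0,-110,0,0,0,-150,0,-110,0,0,0,-150,0,-110,0,0,0]'
python3 - <<'E'
from h import *
for n in("side","top"):
    d=get_image(n); cv2.imwrite(f"pics/{n}5.png",d["frame"][:,:,::-1])
a=cv2.imread("pics/top5.png")[170:300,120:260]
cv2.imwrite("pics/5a.png",cv2.resize(a,None,fx=4.5,fy=4.5,interpolation=cv2.INTER_CUBIC))
a=cv2.imread("pics/side5.png")[140:240,140:280]
cv2.imwrite("pics/5b.png",cv2.resize(a,None,fx=5,fy=5,interpolation=cv2.INTER_CUBIC))
E
```

```text
clock: 6.15
position: [0.5451, 0.0205, 0.1089]
ee_rot: [-0.0, 0.979, 0.202, 0.001]
contact_force: [1.3, 3.4, 3.4]
width: 0.0115
clock: 6.52
position: [0.5438, 0.0198, 0.1083]
ee_rot: [0.0, 0.979, 0.202, -0.0]
contact_force: [0.4, -0.4, -0.2]
width: 0.0257
shift mm [3.9 1.5 0.2] rot deg [-0.    0.04  0.04]
pos [0.5438 0.0198 0.1083] F [ 0.41 -0.44 -0.18] M [-0.02  0.03  0.03] w 0.0257 t 6.525 q [-0.09  0.35  1.78 -0.    1.01  1.07] xyaw 0.40772117292020155
clock: 7.52
position: [0.4072, -0.0396, 0.2196]
ee_rot: [0.0, 0.979, 0.202, 0.001]
contact_force: [0.4, 0.1, 0.3]
width: 0.0253
```

View pics/5a.png

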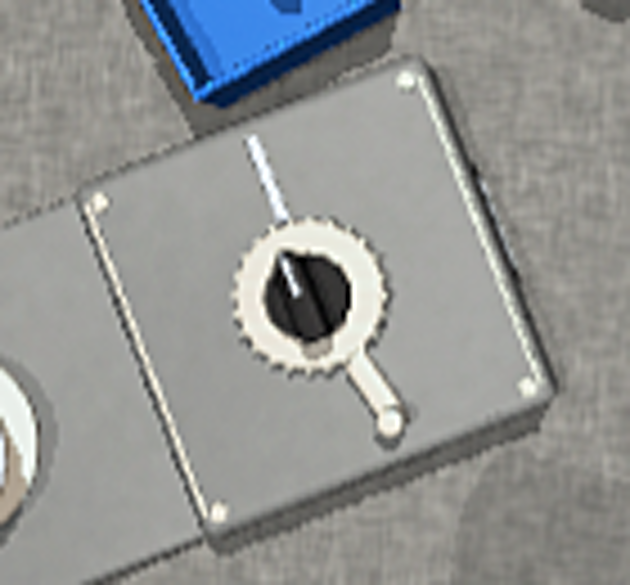

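View pics/5b.png

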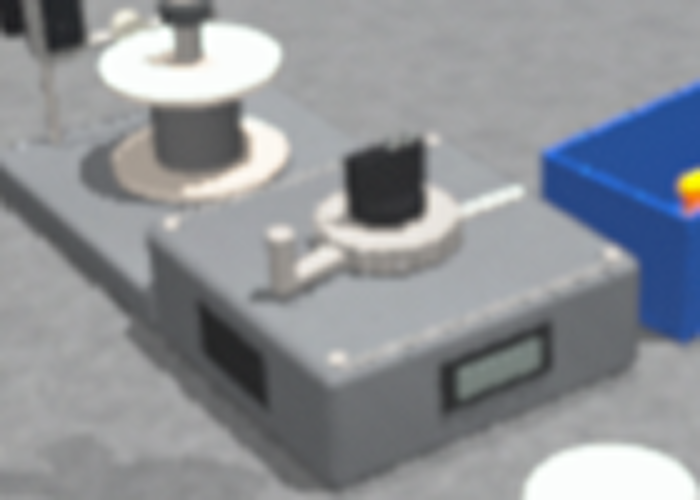

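```bash
cat > meas.py <<'E'
import sys
from h import *
g=cv2.imread(sys.argv[1]); hsv=g.min(2).astype(float)
def line(P,Q,z,half,thr=None):
    # centroid across-line samples along the segment, in 8x upsampled image
    P=np.array(P,float);Q=np.array(Q,float);d=Q-P;L=np.hypot(*d);d/=L;n=np.array([-d[1],d[0]])
    pts=[]
    for s in np.linspace(0,L,25):
        o=np.linspace(-half,half,41); xy=(P+d*s)[None]+o[:,None]*n
        v=cv2.remap(g.min(2).astype(np.float32),xy[:,0].astype(np.float32)[None],xy[:,1].astype(np.float32)[None],cv2.INTER_CUBIC)[0]
        w=np.clip(v-np.percentile(v,50),0,None)**2
        pts.append(P+d*s+n*(w@o/w.sum()))
    W=onz("top",pts,z)[:,:2]; c=W.mean(0); u=np.linalg.svd(W-c)[2][0]
    if u[0]<0:u=-u
    return c,u,np.arctan2(u[1],u[0]),np.std((W-c)@[-u[1],u[0]])
tz=lambda a:(np.array(a,float)+.5)/4.5-.5+[120,170]
r=line(tz([280,210]),tz([255,147]),.0615,3)
d=line(tz([294,292]),tz([285,262]),.109,2)
print("rib",r,"\ndial",d, "axis offset of rib line:", np.cross(r[1],np.array([.548,.02])-r[0]),"dial angle", -(d[2]-r[2]))
E
python3 meas.py pics/top5.png; python3 mv.py .4 -.03 .2 0
```

```text
rib (array([0.59902681, 0.04366389]), array([0.92374502, 0.38300801]), np.float64(0.39305042835507187), np.float64(0.0002409043099114999)) 
dial (array([0.5561505 , 0.02579945]), array([0.91937154, 0.39339036]), np.float64(0.40431638494441785), np.float64(0.00013928448961129122)) axis offset of rib line: -0.0023157257435848476 dial angle -0.011265956589345982
shift mm [ -3.2 -11.6  19. ] rot deg [ 2.000e-02 -8.000e-02  2.339e+01]
pos [ 0.4076 -0.0394  0.219 ] F [0.38 0.15 0.51] M [-0.   -0.02  0.03] w 0.0257 t 7.625 q [-0.27  0.04  1.88  0.    1.22  0.9 ] xyaw 0.4081713120696664meas.py:19: DeprecationWarning: Arrays of 2-dimensional vectors are deprecated. Use arrays of 3-dimensional vectors instead. (deprecated in NumPy 2.0)
  print("rib",r,"\ndial",d, "axis offset of rib line:", np.cross(r[1],np.array([.548,.02])-r[0]),"dial angle", -(d[2]-r[2]))
```

```bash
python3 mv.py .508 -.037 .2 2.17
```

```text
shift mm [93.1 37.7 19.2] rot deg [ 9.0000e-02 -2.0000e-02 -1.0095e+02]
pos [ 0.4076 -0.0394  0.219 ] F [0.38 0.15 0.51] M [-0.   -0.02  0.03] w 0.0257 t 7.625 q [-0.27  0.04  1.88  0.    1.22  0.9 ] xyaw 0.4081713120696664
```

```bash
python3 -m jog '[9,4,0,0,0,-10,18,8,0,0,0,-20,28,12,0,0,0,-30,38,16,0,0,0,-40,48,20,0,0,0,-50,58,24,0,0,0,-60,68,28,0,0,0,-70,78,32,0,0,0,-80,86,36,10,0,0,-91,93,38,19,0,0,-101]' 1 30
python3 -m jog '[0,0,0,0,0,0,0,0,0,0,0,0]' 
python3 mv.py .508 -.037 .097 2.17
```

```text
clock: 8.88
position: [0.5083, -0.037, 0.1989]
ee_rot: [-0.0, 0.464, 0.886, 0.0]
contact_force: [-0.2, 0.1, 0.1]
width: -0.0
clock: 9.12
position: [0.5071, -0.0372, 0.1995]
ee_rot: [-0.0, 0.467, 0.884, -0.0]
contact_force: [-1.5, 0.1, 0.3]
width: 0.0003
shift mm [ -0.4   0.9 102.5] rot deg [-0.02 -0.02 -0.07]
pos [ 0.5071 -0.0372  0.1995] F [-1.53  0.07  0.29] M [-0.03  0.02  0.02] w 0.0003 t 9.125 q [-0.21  0.21  1.73  0.    1.2  -0.81] xyaw 2.168751605476853
```

```bash
python3 -m jog '[0,0,30,0,0,0,0,0,60,0,0,0,0,0,85,0,0,0,0,0,95,0,0,0,0,0,102,0,0,0,0,0,102,0,0,0]' 
python3 mv.py .508 -.037 .097 2.17
python3 - <<'E'
from h import *
d=get_image("side"); b=d["frame"][130:220,150:259,::-1]
cv2.imwrite("pics/6b.png",cv2.resize(b,None,fx=5,fy=5,interpolation=cv2.INTER_CUBIC))
E
```

```text
clock: 9.88
position: [0.507, -0.0375, 0.0979]
ee_rot: [0.0, 0.467, 0.884, 0.0]
contact_force: [-0.5, -0.3, 0.6]
width: 0.0002
shift mm [-0.2  1.   0.9] rot deg [0.03 0.02 0.01]
pos [ 0.507  -0.0375  0.0979] F [-0.52 -0.25  0.59] M [-0.    0.01  0.01] w 0.0002 t 9.875 q [-0.21  0.31  1.87  0.    0.96 -0.81] xyaw 2.1701508938266487
```

View pics/6b.png

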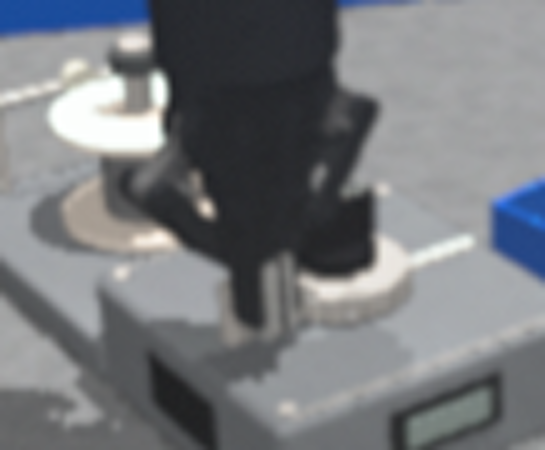

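```bash
python3 -m jog '[4,1,0,0,0,0,7,1,0,0,0,0,7,1,0,0,0,0]' ; python3 - <<'E'
import numpy as np
for th in (2,3,4,5,8,10,15,16,20,24,25,30,32):
    t=np.radians(th);c,s=np.cos(t),np.sin(t);a=np.array([-17,-66]);print(th,np.round(np.array([17,66])+[c*a[0]-s*a[1],s*a[0]+c*a[1]],1))
E
python3 mv.py .508 -.037 .097 2.17
```

```text
clock: 10.3
position: [0.5036, -0.0308, 0.0979]
ee_rot: [0.0, 0.467, 0.885, 0.0]
contact_force: [0.3, -1.0, 0.3]
width: 0.0001
2 [ 2.3 -0.6]
3 [ 3.5 -0.8]
4 [ 4.6 -1. ]
5 [ 5.8 -1.2]
8 [ 9.4 -1.7]
10 [11.7 -1.9]
15 [17.7 -2.2]
16 [18.9 -2.1]
20 [23.6 -1.8]
24 [28.3 -1.2]
25 [29.5 -1. ]
30 [35.3  0.3]
32 [37.6  1. ]
shift mm [-7.6  0.1  0.9] rot deg [0.03 0.02 0.05]
pos [ 0.5036 -0.0308  0.0979] F [ 0.34 -0.97  0.28] M [-0.04  0.    0.  ] w 0.0001 t 10.3 q [-0.2   0.31  1.88  0.    0.95 -0.8 ] xyaw 2.170928867822339
```

```bash
python3 -m jog '[4.6,-1,0,0,0,4,9.4,-1.7,0,0,0,8,14,-2.1,0,0,0,12,18.9,-2.1,0,0,0,16,23.6,-1.8,0,0,0,20,23.6,-1.8,0,0,0,20]' 
python3 mv.py .508 -.037 .097 2.17
python3 - <<'E'
from h import *
d=get_image("side"); b=d["frame"][130:220,150:259,::-1]
e=get_image("top")["frame"][170:300,120:260,::-1]
cv2.imwrite("pics/7b.png",np.hstack([cv2.resize(b,(440,364),interpolation=cv2.INTER_CUBIC),cv2.resize(e,(360,364))]))
E
```

```text
clock: 11.05
position: [0.4887, -0.0127, 0.0978]
ee_rot: [0.0, 0.613, 0.79, -0.0]
contact_force: [0.6, -1.4, 0.1]
width: -0.0002
shift mm [-28.4  12.6   0.8] rot deg [ 1.00e-02  2.00e-02 -1.99e+01]
pos [ 0.4887 -0.0127  0.0978] F [ 0.6  -1.38  0.1 ] M [-0.05  0.04 -0.03] w -0.0002 t 11.05 q [-0.17  0.29  1.91 -0.    0.94 -0.42] xyaw 1.8227080454411901
```

View pics/7b.png

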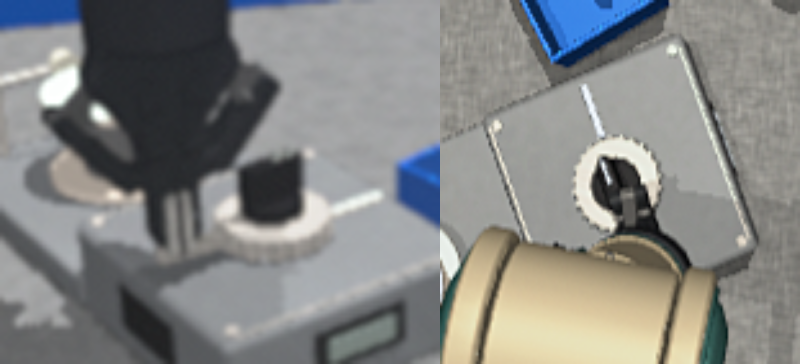

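```bash
cat > f.py <<'E'
from h import *
from scipy.spatial.transform import Rotation as Ro
s=get_state(); q=s["ee_rot"]; R=Ro.from_quat([q[1],q[2],q[3],q[0]])
print("Ftool",np.round(R.inv().apply(s["contact_force"]),2),"pos",np.round(s["position"]*1e3,1),"yaw",round(float(np.arctan2(*R.apply([1,0,0])[1::-1])),4))
E
python3 -m jog '[5.8,-1.2,0,0,0,5,11.7,-1.9,0,0,0,10,11.7,-1.9,0,0,0,10]' |head -1; python3 f.py
for i in 1 2 3; do :; done
python3 -m jog '[2.3,-0.6,0,0,0,2,2.3,-0.6,0,0,0,2]' |head -1; python3 f.py
```

```text
clock: 11.52
Ftool [ 0.22 -0.43  1.08] pos [484.1  -1.6  97.6] yaw 1.6488
clock: 11.78
Ftool [-1.23 -0.25  0.12] pos [4.834e+02 3.000e-01 9.760e+01] yaw 1.6141
```

```bash
python3 -m jog '[2.3,-0.6,0,0,0,2,2.3,-0.6,0,0,0,2]' |head -1; python3 f.py
```

```text
clock: 12.02
Ftool [-0.7  -0.7  -0.07] pos [482.7   2.6  97.6] yaw 1.5788
```

```bash
python3 -m jog '[2.3,-0.6,0,0,0,2,2.3,-0.6,0,0,0,2]' |head -1; python3 f.py
```

```text
clock: 12.28
Ftool [-1.36 -0.73 -0.19] pos [482.1   5.   97.6] yaw 1.5438
```

```bash
python3 -m jog '[2.3,-0.6,0,0,0,2,2.3,-0.6,0,0,0,2]' |head -1; python3 f.py
```

```text
clock: 12.52
Ftool [-1.45 -0.56 -0.95] pos [481.5   7.4  97.6] yaw 1.5089
```

```bash
python3 -m jog '[2.3,-0.6,0,0,0,2,2.3,-0.6,0,0,0,2]' |head -1; python3 f.py
```

```text
clock: 12.78
Ftool [-1.71  0.02 -1.04] pos [481.    9.8  97.6] yaw 1.474
```

```bash
python3 -m jog '[2.3,-0.6,0,0,0,2,2.3,-0.6,0,0,0,2]' |head -1; python3 f.py
```

```text
clock: 13.02
Ftool [0.32 0.31 1.2 ] pos [480.7  12.1  97.6] yaw 1.439
```

```bash
python3 -m jog '[2.3,-0.6,0,0,0,2,2.3,-0.6,0,0,0,2]' |head -1; python3 f.py
```

```text
clock: 13.28
Ftool [-0.97  0.23  0.8 ] pos [480.3  14.5  97.6] yaw 1.4041
```

```bash
python3 -m jog '[0,0,0,0,0,0]' |head -1; python3 f.py
```

```text
clock: 13.4
Ftool [-1.81  0.43 -0.  ] pos [480.3  14.5  97.6] yaw 1.4035
```

```bash
python3 -m jog '[2.3,-0.6,0,0,0,2,2.3,-0.6,0,0,0,2]' |head -1; python3 f.py
```

```text
clock: 13.65
Ftool [-0.7   0.21 -0.26] pos [480.1  16.8  97.6] yaw 1.3688
```

```bash
python3 -m jog '[2.3,-0.6,0,0,0,2,2.3,-0.6,0,0,0,2]' |head -1; python3 f.py
```

```text
clock: 13.9
Ftool [-1.05  0.29  0.43] pos [480.   19.2  97.6] yaw 1.334
```

```bash
python3 - <<'E'
from h import *
d=get_image("side"); b=d["frame"][130:220,150:259,::-1]
e=get_image("top")["frame"][170:300,120:260,::-1]
cv2.imwrite("pics/8b.png",np.hstack([cv2.resize(b,(440,364),interpolation=cv2.INTER_CUBIC),cv2.resize(e,(360,364))]))
E
```

```text
(no output)
```

View pics/8b.png

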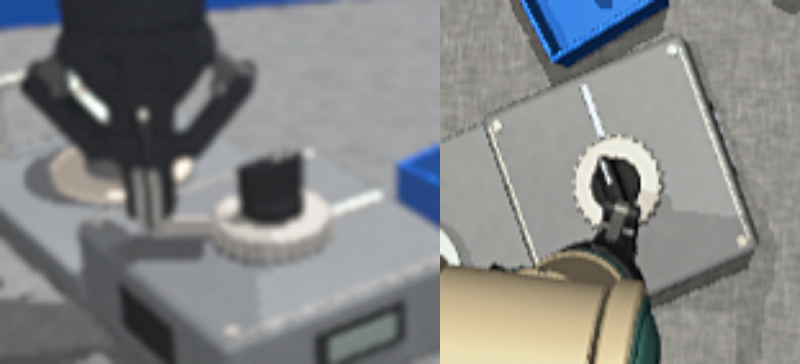

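```bash
python3 -m jog '[2.3,-0.6,0,0,0,2,2.3,-0.6,0,0,0,2]' |head -1; python3 f.py
```

```text
clock: 14.25
Ftool [-0.69  0.36 -0.45] pos [479.9  21.6  97.6] yaw 1.2989
```

```bash
python3 -m jog '[2.3,-0.6,0,0,0,2,2.3,-0.6,0,0,0,2]' |head -1; python3 f.py
```

```text
clock: 14.5
Ftool [-1.05 -0.85  0.42] pos [480.   24.   97.6] yaw 1.2642
```

```bash
python3 -m jog '[2.3,-0.6,0,0,0,2,2.3,-0.6,0,0,0,2]' |head -1; python3 f.py
```

```text
clock: 14.75
Ftool [-1.18 -0.08 -0.23] pos [480.1  26.3  97.6] yaw 1.2295
```

```bash
python3 -m jog '[2.3,-0.6,0,0,0,2,2.3,-0.6,0,0,0,2]' |head -1; python3 f.py
```

```text
clock: 15.0
Ftool [-2.97 -0.16 -0.54] pos [480.2  28.3  97.6] yaw 1.195
```

```bash
python3 -m jog '[0.6,-0.1,0,0,0,0.5,0.6,-0.1,0,0,0,0.5]' |head -1; python3 f.py;python3 -m jog '[0,0,0,0,0,0]' |head -1; python3 f.py
```

```text
clock: 15.25
Ftool [-5.76  0.39 -1.56] pos [480.2  28.7  97.5] yaw 1.1853
clock: 15.38
Ftool [-5.56 -0.49 -0.64] pos [480.2  28.7  97.5] yaw 1.1854
```

```bash
python3 -m jog '[0.6,-0.1,0,0,0,0.5,0.6,-0.1,0,0,0,0.5,0.6,-0.1,0,0,0,0.5]' |head -1; python3 f.py;python3 -m jog '[0,0,0,0,0,0]' |head -1; python3 f.py
```

```text
clock: 15.75
Ftool [-5.9   0.49 -0.1 ] pos [480.2  29.1  97.6] yaw 1.1769
clock: 15.88
Ftool [-5.11  0.35 -1.59] pos [480.2  29.1  97.5] yaw 1.1768
```

```bash
python3 -m jog '[0.9,-0.2,0,0,0,0.7,0.9,-0.2,0,0,0,0.7,0.9,-0.2,0,0,0,0.7]' |head -1; python3 f.py;python3 -m jog '[0,0,0,0,0,0]' |head -1; python3 f.py
```

```text
clock: 16.25
Ftool [-6.05  0.94 -0.38] pos [480.2  29.7  97.5] yaw 1.1649
clock: 16.38
Ftool [-6.51  0.01 -0.36] pos [480.2  29.7  97.5] yaw 1.1648
```

```bash
python3 -m jog '[0.9,-0.2,0,0,0,0.7,0.9,-0.2,0,0,0,0.7,0.9,-0.2,0,0,0,0.7]' |head -1; python3 f.py;for i in 1 2 3; do python3 -m jog '[0,0,0,0,0,0]' |head -1; python3 f.py; done
```

```text
clock: 16.75
Ftool [-8.1   2.16 -1.73] pos [480.2  30.2  97.6] yaw 1.1529
clock: 16.88
Ftool [-8.61  1.67 -2.38] pos [480.2  30.3  97.6] yaw 1.153
clock: 17.0
Ftool [-8.9   0.78 -1.58] pos [480.2  30.3  97.6] yaw 1.1529
clock: 17.12
Ftool [-8.05  0.61 -2.39] pos [480.2  30.2  97.6] yaw 1.1529
```

```bash
python3 -m jog '[1.1,-0.2,0,0,0,0.8,1.1,-0.2,0,0,0,0.8,1.1,-0.2,0,0,0,0.8]' |head -1; python3 f.py;for i in 1 2 3 4; do python3 -m jog '[0,0,0,0,0,0]' |head -1; python3 f.py; done
```

```text
clock: 17.5
Ftool [-9.14  1.06 -1.69] pos [480.3  30.9  97.5] yaw 1.1394
clock: 17.62
Ftool [-10.12   2.12  -2.21] pos [480.3  30.9  97.6] yaw 1.1393
clock: 17.75
Ftool [-9.49  0.71 -1.71] pos [480.3  30.9  97.5] yaw 1.1394
clock: 17.88
Ftool [-9.31  1.01 -2.08] pos [480.3  30.9  97.5] yaw 1.1393
clock: 18.0
Ftool [-9.71  2.24 -1.59] pos [480.3  30.9  97.5] yaw 1.1393
```

```bash
python3 -m jog '[1,-0.1,0,0,0,0.6,1,-0.1,0,0,0,0.6,1,-0.1,0,0,0,0.6]' |head -1; python3 f.py;for i in 1 2 3 4; do python3 -m jog '[0,0,0,0,0,0]' |head -1; python3 f.py; done
```

```text
clock: 18.38
Ftool [-11.51   1.07  -2.3 ] pos [480.3  31.5  97.5] yaw 1.1292
clock: 18.5
Ftool [-11.53   1.39  -2.83] pos [480.3  31.5  97.5] yaw 1.1292
clock: 18.62
Ftool [-10.62   1.32  -2.71] pos [480.3  31.5  97.5] yaw 1.1293
clock: 18.75
Ftool [-10.81   1.05  -1.89] pos [480.3  31.5  97.5] yaw 1.1292
clock: 18.88
Ftool [-10.79   1.54  -1.88] pos [480.3  31.5  97.5] yaw 1.1292
```

```bash
python3 -m jog '[-2,0,0,0,0,0,-5,0,0,0,0,0,-10,0,0,0,0,0,-14,0,0,0,0,0,-14,0,-30,0,0,0,-14,0,-60,0,0,0,-14,0,-90,0,0,0,-14,-50,-120,0,0,0,-14,-100,-120,0,0,0,-14,-100,-120,0,0,0]'
python3 f.py
python3 - <<'E'
from h import *
for n in("side","top"):
    d=get_image(n); cv2.imwrite(f"pics/{n}9.png",d["frame"][:,:,::-1])
E
```

```text
clock: 20.12
position: [0.3817, 0.0654, 0.2177]
ee_rot: [-0.001, 0.845, 0.535, -0.0]
contact_force: [0.6, -0.2, 0.8]
width: 0.0
Ftool [ 0.1  0.6 -0.8] pos [381.7  65.4 217.7] yaw 1.1289
```

View pics/top9.png

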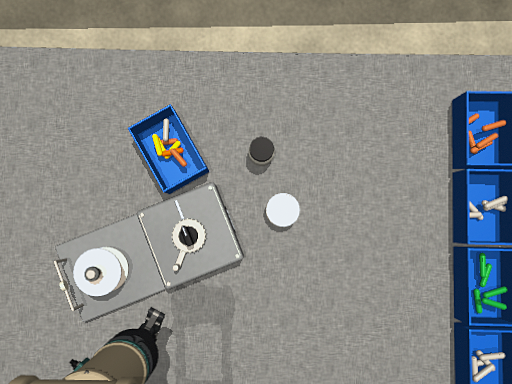

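View pics/side9.png

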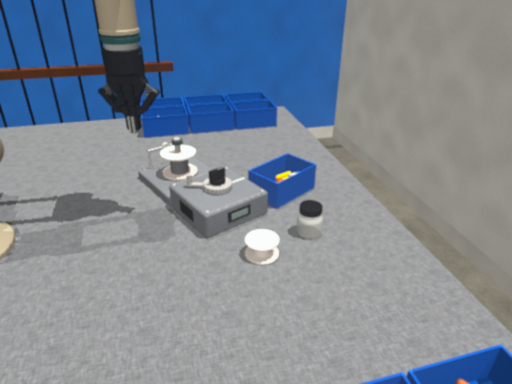

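```bash
python3 meas.py pics/top9.png 2>/dev/null; python3 -c "
import cv2
a=cv2.imread('pics/top9.png')[170:300,120:260]
cv2.imwrite('pics/9a.png',cv2.resize(a,None,fx=4.5,fy=4.5,interpolation=cv2.INTER_CUBIC))"
```

```text
rib (array([0.59902816, 0.04366065]), array([0.92369633, 0.38312543]), np.float64(0.3931775413534683), np.float64(0.00024210762437859725)) 
dial (array([0.55614961, 0.02580225]), array([0.91893705, 0.39440422]), np.float64(0.4054194252224633), np.float64(0.000140306830647864)) axis offset of rib line: -0.0023050720156861833 dial angle -0.012241883868995052
```

View pics/9a.png

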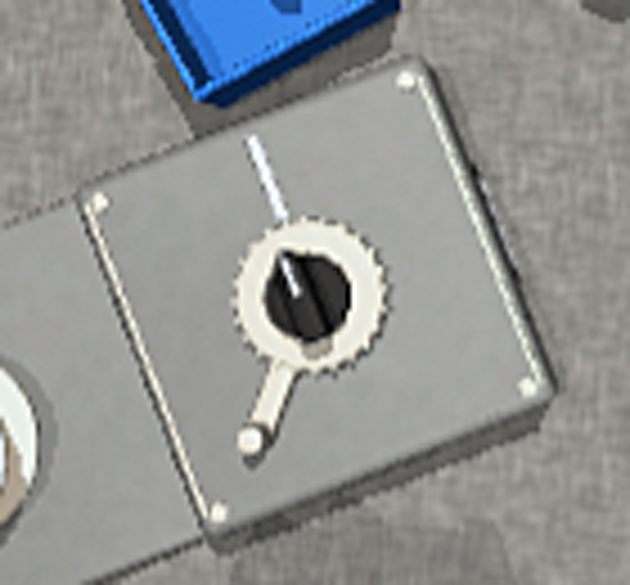

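The dial is still on the rib, the lever has come round to its stop, and the bystanders haven't moved. The arm is clear, so I'm handing in.

```bash
python3 -c "
from rig import *
print(sign_off())"
```

```text
the job is handed in; nothing more can be done
None
```

The winder is set as asked and handed in at about 20 s, well inside the 72 s limit. `sign_off()` gives no verdict, so what follows is my own checking.

- **Dial:** I gripped the bar with 20 N and turned it clockwise about 1.23 rad onto the index rib. The lock ring looked unmoved in the picture taken after this. The pictures put the dial about 0.01 rad from the rib, both right after the turn and at the end.
- **Lock ring:** I pushed the lever post clockwise with the closed fingers. The stop came up after roughly 0.97 rad, and I tightened in small steps to a settled push of about 11 N (readings 10.6 to 11.5 N). I then backed straight off so as not to turn the ring back, and lifted clear.
- **Surroundings:** In the final pictures the bin, jar and spare spool look just where they started, and the robot touches nothing.

**Disagreements and limits:**
- My first whole-outline fit put the rib's direction at 0.407 rad. The direct measurement of the rib gave 0.393 rad and passed about 2.3 mm from the fitted axis. That is about the camera calibration error, so the dial reading is only good to about 0.02 rad.
- Single force readings scattered by about 1 N.
- I could not measure directly how much tension the stop kept after I let go.

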